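# Push a rejected nut through the self-closing flap of the reject box

## Task

Post the rejected steel nut into the red reject box: with one finger push the yellow bar away from the deck to open the self-closing flap while the nut is still on the deck, hold it open, and with the other finger push the nut over the edge so that it drops into the box. Do not pick the nut up or push it onto the closed flap. Then let the flap close by itself, and leave the calliper, collet and vee block where they are.

Things in the scene. Friction and masses are not known exactly. Their poses are not given: they have to be found in the camera images.
- reject_box: Red sheet-metal box fixed to the bench, 210 (x) x 200 (y) x 110 mm high, hollow, walls and floor 4 mm. Origin: on the bench, below the middle of the flap's hinge line; x points from the deck to the opening, z up. Opening in the top: x = -4 to 78, y = -85 to 85 mm, filled by the flap. Along y = +-98 mm run rims 4 mm wide, 6 mm higher than the deck.
- deck_edge (a point): Middle of the deck's edge, at deck level (box frame x = -4, y = 0, z = 110 mm). The deck is the flat red shelf on the near half of the box's top, from x = -110 mm to this edge, with no rim at the front or at the edge. Past the edge a part drops into the opening when the flap is down.
- flap (a joint): Flap angle, rad: 0 shut (level), up to 1.2 as it swings down into the box. Aluminium plate, box frame x = 3 to 72, y = -81 to 81 mm, hinged along y at x = 0, z = 104 mm (6 mm below the deck), so it falls away from the edge. A spring shuts it; pushing the bar level takes about 3 N at first, 8 N at 1 rad. The nut's weight cannot open it. The nut slides off it from about 1 rad.
- flap_bar (a point): Middle of the yellow bar that opens the flap, moving with it: 60 mm long along the box's y, 14 mm thick. Shut: box frame x = 0, y = 12 to 72, z = 162 mm; free below, as its 8 mm rod stands at y = 80 mm. Push it to the box's +x: it turns with the flap, 58 mm from the hinge, moving 58 sin(angle) forward and sinking (at 1 rad: 49 mm forward, middle 25 mm above the deck).
- nut: The rejected part: bright steel hexagon nut, 28 mm over corners, 24 mm over flats, 19 mm high, 30 to 60 g, lying flat on the deck, on the -y side, clear of the bar (box frame y = -60 to -35 mm, x = -60 to -40 mm). Origin: centre of its underside, z up.
- calliper: Bystander: steel calliper, 74 x 235 x 9 mm, flat on the bench in front of the box. Origin: centre of its underside.
- collet: Bystander: spring collet, 34 mm across, 47 mm high, standing on the bench beside the box on its +y side. Origin: centre of its underside.
- vee_block: Bystander: steel vee block, 50 x 60 x 42 mm, on the bench beside the box on its -y side. Origin: centre of its underside.

How it is judged:
By the outcome, as a careful person would: the job done as asked, in the order asked, and still so for the second after the job is handed in, with the robot touching nothing.
It also fails if it takes over 35 s, if anything falls off the work surface, if the arm or the gripper's body presses on something with over 40 N, if the wrist force passes 120 N, or if a joint passes its speed limit or range.

## Robot

A 7-joint arm with a two-finger parallel gripper is mounted at the origin on the work surface; the furniture and walls round the work are solid. World frame = base frame: x ahead of the robot, y to its left, z up, the work surface at z = 0. Lengths are in m, angles in rad, forces in N, time in s.
With the tool pointing down it reaches from about 0.425 to 0.925 m from the base axis. Payload 6.8 kg.
Tool frame: the origin (TCP) lies on the front face of the gripper's body, between the roots of the fingers; the fingertips stand 73 mm ahead of it and the grasp point (between the pads) lies 54 mm ahead of it (env.nose_length is the distance from the TCP to the fingertips, in m); z points along the fingers, y is the line along which they close (so a half turn about z gives the same grasp; the last joint's range is limited). The gripper opens to 85 mm and grips with 20 to 120 N. Pads are 22 mm wide; open, the fingers measure 114 mm over their backs; the gripper's body (76 mm by 85 mm) begins 54 mm behind the grasp point. The pads swing forward as they close: fully open they stand 13 mm farther back than shut.
Start: joints at [-1.309, 0.477, 0.022, 1.555, -0.011, 1.109, -0.083], TCP at [0.244, 0.629, 0.304] pointing down, gripper open.
Joint ranges: [-2.96, 2.96], [-0.34, 2.1], [-1.41, 1.46], [0.24, 2.44], [-1.37, 4.51], [0.17, 1.92], [-2.96, 2.96]. Speed limits (rad/s): [2.39, 2.39, 3.14, 3.14, 3.14, 3.14, 3.14].

## Interface

Orientations are given as a unit quaternion [w, x, y, z].
In Python, from cell import env, kin, camera, calibration, job gives the robot as it stands. The module is installed in compiled form; this text tells all that it offers. Calls block until the motion is done:
- env.reach(position, orientation): joint-space move of the TCP to a pose.
- env.movel(position, velocity=0.15, rot=None, stop_force=None): straight line of the TCP; rot=None keeps the orientation; velocity is the mean speed in m/s. With stop_force (N) it stops when the force on the tool has changed by that much, and returns True; else False.
- env.goto_joints(angles): joint-space move.
- env.grip(opening, f_grip=None): finger opening in m; f_grip is the grip in N (None keeps the last); returns when the fingers have stopped.
- env.dwell(seconds).
- kin.inverse_kinematics(position, orientation): joint angles nearest the present ones, or None.
- env.get_state(): the state.
- camera(name): name is "side" or "top" or "wrist"; returns (picture, depth): 384x512x3 uint8, blue, green, red; 384x512 float32, m along the optical axis (not along the pixel's ray), 0 where there is no reading.
- calibration(name): a dict with "fx", "fy", "cx", "cy" (pixels), "k1" (the pictures are not rectified: a ray, as slopes to the right and down, at radius r is drawn at 1 + k1 r^2 times it, then the intrinsics apply), "rvec" (rotation vector, rad) and "tvec" (3), from world to camera coordinates, as OpenCV has them. Camera axes: x right, y down, z forward; pixel columns grow to the right and rows downward; lengths in m; the calibration is good to about 2 mm. A picture is of the moment at which its call begins: read the wrist's pose just before it. calibration takes no time and is no camera call; for the wrist camera it gives the pose at the moment of the call.
A pose or a line that the arm cannot do raises env.PlanningError and nothing moves.
- job.job_done(): hands the job in; it is judged then, once.
The state is a dict: "time": time; "qpos": joint angles; "joint_velocities": joint speeds; "joint_torque": joint torques, N m; "tcp_pos": TCP position; "orientation": TCP orientation; "force": force on the tool from outside, world axes, zero at the start; "torque": the same for the moment, N m; "opening": finger opening in m; "gripper_force": force on a finger pad.
Only numpy, scipy, OpenCV 4.12 (cv2) and the standard library are available. Lean on these libraries where they do the work, as an engineer would, in place of code of your own. Each camera call takes 0.05 s, during which the arm holds its last target. There are 200 camera calls.

## Working session

There is one attempt and no reset: what is moved stays moved. The work goes in short steps, each a Python script; the robot and the scene stay as the last script left them, time stands still between calls to the robot, and variables do not carry over. Pictures are saved under pics/ and viewed, at most 10 in all, crops included, and the job is handed in when it is done.

```bash
mkdir -p pics
cat > h.py <<'E'
import numpy as np, cv2
from cell import env, kin, camera, calibration, job
def cal(n):
    c=calibration(n); R=cv2.Rodrigues(np.array(c["rvec"],float))[0]; return c,R,np.array(c["tvec"],float).ravel()
def und(c,uv):
    K=np.array([[c["fx"],0,c["cx"]],[0,c["fy"],c["cy"]],[0,0,1]])
    return cv2.undistortPoints(np.array(uv,float).reshape(-1,1,2),K,np.array([c["k1"],0,0,0,0.])).reshape(-1,2)
def onplane(C,uv,z):
    c,R,t=C; s=und(c,uv); d=np.c_[s,np.ones(len(s))]@R; o=-R.T@t
    return o+d*((z-o[2])/d[:,2])[:,None]
def deproj(C,uv,depth):
    c,R,t=C; s=und(c,uv); return (np.c_[s,np.ones(len(s))]*np.array(depth)[:,None]-t)@R
E
python3 - <<'E'
from h import *
s=env.get_state();print(s["time"],s["tcp_pos"],s["orientation"],s["opening"],env.nose_length)
ims=[]
for n in("top","side"):
    C=cal(n);p,d=camera(n);cv2.imwrite(f"pics/{n}0.png",p);np.savez(f"{n}0.npz",p=p,d=d);print(n,-C[1].T@C[2],C[0])
E
```

```text
0.0 [0.24379869 0.62893926 0.30292305] [-8.32251074e-05  1.83810869e-01  9.82961208e-01 -9.05967523e-04] 0.0853727517016381 0.0726
top [0.40355721 0.00258824 1.02908354] {'fx': 405.26231257861247, 'fy': 405.26231257861247, 'cx': 251.50659072813684, 'cy': 189.9624808603253, 'k1': -0.1469866207673239, 'rvec': array([ 2.14698619, -2.15763732,  0.17937666]), 'tvec': array([-0.01272479,  0.55150355,  0.95789351])}
side [0.47153909 0.61874428 0.66441759] {'fx': 385.45015820653356, 'fy': 385.45015820653356, 'cx': 259.9342013642404, 'cy': 196.5356787174437, 'k1': -0.07315887534912863, 'rvec': array([ 0.05960844, -2.84681447,  1.27111321]), 'tvec': array([0.50233042, 0.09403291, 0.88626536])}
```

View pics/top0.png

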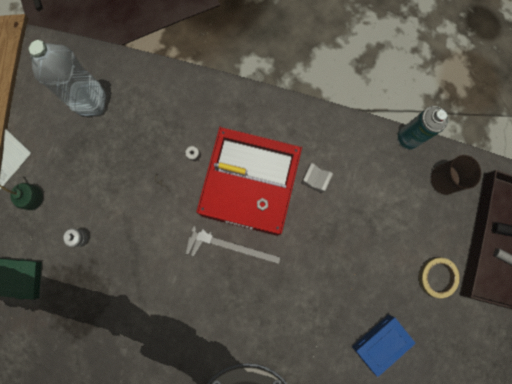

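View pics/side0.png

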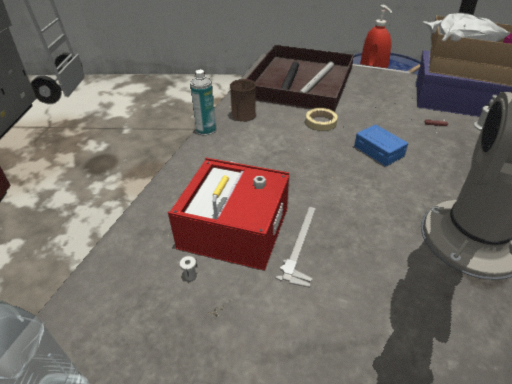

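The top view shows the red box around (250,180), with the nut at (262,204), the yellow bar at (231,169), the collet at (192,153), the vee block at (318,178) and the calliper at (235,245). The side view shows the nut at (260,182) and the bar at (221,187).

```bash
cat > m.py <<'E'
from h import *
for n,roi in(("top",(190,120,310,240)),("side",(165,150,300,270))):
    f=np.load(n+"0.npz");p,d=f["p"],f["d"];C=cal(n)
    hsv=cv2.cvtColor(p,cv2.COLOR_BGR2HSV);H,S,V=cv2.split(hsv)
    m=np.zeros(H.shape,bool);x0,y0,x1,y1=roi;m[y0:y1,x0:x1]=1
    red=m&((H<8)|(H>170))&(S>150)&(V>60); yel=m&(H>18)&(H<35)&(S>120)&(V>120)
    def pts(mask):
        v,u=np.nonzero(mask&(d>0)); return np.c_[u,v],deproj(C,np.c_[u,v],d[v,u])
    uv,P=pts(red);k=(P[:,2]>.1)&(P[:,2]<.125);Q=P[k]
    print(n,"deck z",np.median(Q[:,2]),cv2.minAreaRect(Q[:,:2].astype(np.float32)*1000))
    T=onplane(C,uv[k],0.113)
    r=cv2.minAreaRect(T[:,:2].astype(np.float32)*1000);print(" rays",r,cv2.boxPoints(r).tolist())
    uv,P=pts(yel);print(" bar",len(P),uv.mean(0),P.mean(0).round(4),P[:,2].max(),cv2.minAreaRect(P[:,:2].astype(np.float32)*1000))
    nx,ny=(262,204) if n=="top" else (260,182)
    nm=np.zeros(H.shape,bool);nm[ny-10:ny+11,nx-10:nx+11]=1;nm&=(S<110)&(V>60)
    uv,P=pts(nm);c=cv2.minEnclosingCircle(uv.astype(np.float32));print(" nut",len(P),uv.mean(0),c,P.mean(0).round(4),P[:,2].max(),"ray z.129",onplane(C,[c[0]],.129),onplane(C,[uv.mean(0)],.127))
    cv2.imwrite(f"pics/{n}z.png",cv2.resize(p[y0:y1,x0:x1],None,fx=4,fy=4,interpolation=cv2.INTER_CUBIC))
E
python3 m.py
```

```text
top deck z 0.10944362581606568 ((567.2457275390625, -9.877899169921875), (199.09475708007812, 209.01742553710938), 75.67008972167969)
 rays ((566.0440063476562, -9.49755859375), (199.42604064941406, 207.4032745361328), 75.70562744140625) [[440.9334411621094, -80.51912689208984], [641.91552734375, -131.727783203125], [691.154541015625, 61.524009704589844], [490.1724853515625, 112.732666015625]]
 bar 144 [231.5    168.0625] [0.581  0.03   0.1659] 0.1724870909740952 ((581.5711059570312, 29.97054672241211), (59.13582992553711, 11.013996124267578), 75.51838684082031)
 nut 88 [261.98863636 203.76136364] ((262.0, 203.9583282470703), 6.04177188873291) [ 0.5074 -0.0372  0.1257] 0.1309515154281348 ray z.129 [[ 0.50655727 -0.03712093  0.129     ]] [[ 0.50723047 -0.03718804  0.127     ]]
side deck z 0.10943653545350975 ((564.9823608398438, -8.832107543945312), (203.17559814453125, 208.8662109375), 75.75206756591797)
 rays ((564.1212768554688, -4.25054931640625), (213.3441162109375, 210.83888244628906), 75.4603271484375) [[435.2979431152344, -81.0407485961914], [639.384521484375, -133.971923828125], [692.944580078125, 72.5396499633789], [488.8580322265625, 125.4708251953125]]
 bar 110 [220.90909091 185.35454545] [0.5786 0.033  0.1664] 0.16948300509150635 ((578.8740234375, 32.439205169677734), (58.024574279785156, 9.465859413146973), 76.30340576171875)
 nut 137 [259.27007299 181.76642336] ((259.31817626953125, 181.89393615722656), 6.9495110511779785) [ 0.5051 -0.0335  0.1227] 0.1309314834794116 ray z.129 [[ 0.50457025 -0.02546682  0.129     ]] [[ 0.50481841 -0.02830432  0.127     ]]
```

View pics/topz.png

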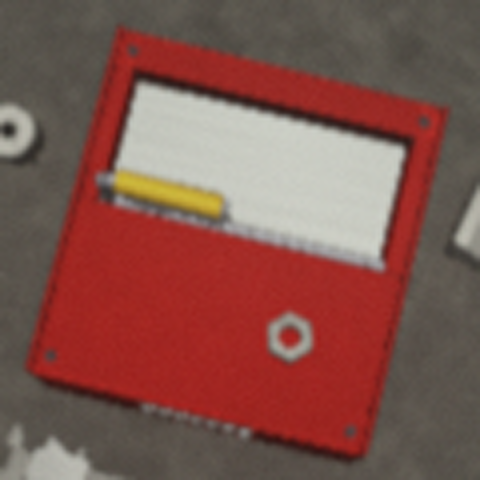

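```bash
cat >> h.py <<'E'
from scipy.spatial.transform import Rotation as Ro
TH=np.radians(-14.4); O=np.array([.5710,-.0105])   # box pose in world
BX=np.array([[np.cos(TH),-np.sin(TH)],[np.sin(TH),np.cos(TH)]])
def w2b(p): return (np.asarray(p)[...,:2]-O)@BX*1000
def b2w(p): return O+BX@(np.asarray(p)/1000.)
def quat(phi):            # tool y = direction nut finger -> bar finger, phi deg from box y toward box x
    a=np.pi/2-np.radians(phi)+TH
    y=np.array([np.cos(a),np.sin(a),0]);z=np.array([0,0,-1.]);x=np.cross(y,z)
    return np.roll(Ro.from_matrix(np.c_[x,y,z]).as_quat(),1)
def ut(phi):
    p=np.radians(phi);return np.array([np.sin(p),np.cos(p)]),np.array([np.cos(p),-np.sin(p)])
def tcp_from_bar(B,phi):  # B: leading corner of the bar finger, box mm
    u,t=ut(phi);return b2w(np.array(B)-57*u-11*t)
def corner(tcp,phi):      # leading corners (bar, nut finger) in box mm
    u,t=ut(phi);m=w2b(tcp);return m+57*u+11*t, m-42.8*u+11*t
E
python3 - <<'E'
from h import *
phi=40;m=tcp_from_bar((-20,48),phi)
env.reach([*m,.30],quat(phi))
s=env.get_state();print(s["time"],s["tcp_pos"],s["qpos"],corner(s["tcp_pos"],phi),s["force"])
C=cal("wrist");p,d=camera("wrist");np.savez("w1.npz",p=p,d=d,rvec=C[0]["rvec"],tvec=C[2]);cv2.imwrite("pics/w1.png",p)
p2,d2=camera("top");cv2.imwrite("pics/t1.png",p2);np.savez("t1.npz",p=p2,d=d2)
hsv=cv2.cvtColor(p,cv2.COLOR_BGR2HSV);H,S,V=cv2.split(hsv)
yel=(H>18)&(H<35)&(S>120)&(V>100)&(d>0);v,u=np.nonzero(yel)
if len(u):
    P=deproj(C,np.c_[u,v],d[v,u]);print("bar",len(u),P.mean(0),w2b(P.mean(0)),cv2.minAreaRect(w2b(P).astype(np.float32)))
v,u=np.nonzero((d>0)&(S<110));P=deproj(C,np.c_[u,v],d[v,u]);b=w2b(P)
k=(P[:,2]>.122)&(P[:,2]<.135)&(b[:,0]>-80)&(b[:,0]<-20)&(b[:,1]<0)&(b[:,1]>-80);q=b[k].astype(np.float32)
if k.sum(): print("nut",k.sum(),np.median(P[k,2]),q.mean(0),cv2.minEnclosingCircle(q),cv2.approxPolyDP(cv2.convexHull(q),2.5,True).reshape(-1,2).round(1).tolist())
E
```

```text
2.475 [0.51102168 0.01799834 0.2999174 ] [-0.63018113  0.22743713  0.55566865  1.97512788 -0.14412282  0.97720015
  0.6184452 ] (array([-20.11586166,  49.28087913]), array([-84.26606511, -27.1703563 ])) [-0.00348878  0.1975168   0.2838579 ]
bar 1512 [0.58033208 0.03202657 0.16693878] [-1.53703374 43.51131652] ((-9.40517807006836, 38.75472640991211), (52.08101272583008, 55.84898376464844), 24.573009490966797)
nut 625 0.12828132616529062 [-54.872677 -39.2642  ] ((-54.166648864746094, -39.971885681152344), 13.631257057189941) [[-41.70000076293945, -35.5], [-50.599998474121094, -26.799999237060547], [-62.79999923706055, -30.0], [-67.19999694824219, -43.79999923706055], [-57.400001525878906, -52.5], [-46.5, -50.79999923706055]]
```

View pics/w1.png

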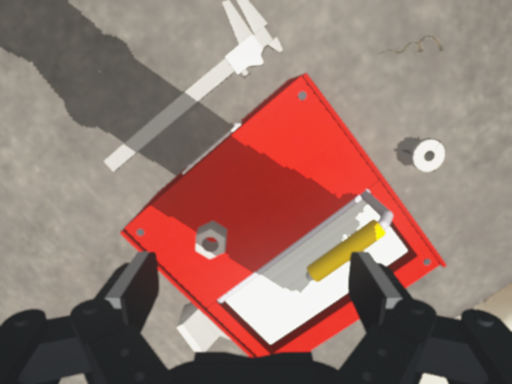

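The wrist view shows the nut at (211,240) and the bar at (345,252). The fingers, at (140,290) and (370,290), are clear of both. The positions agree with the box frame: the nut is at (-54.5,-40) mm and its top at 0.128 m.

Run:
```python
from h import *
phi=40
f=np.load("w1.npz");c=calibration("wrist");C=(c,cv2.Rodrigues(f["rvec"])[0],f["tvec"])
s=env.get_state();v,u=np.nonzero((f["d"]>0)&(f["d"]<.4));P=deproj(C,np.c_[u,v],f["d"][v,u])
R=Ro.from_quat(np.roll(s["orientation"],-1)).as_matrix();T=(P-s["tcp_pos"])@R*1000
T=T[(T[:,2]>30)&(T[:,2]<90)&(abs(T[:,0])<40)]
for sg in(1,-1):
    q=T[T[:,1]*sg>0]
    if len(q): print("finger",sg,len(q),np.percentile(q,[1,50,99],axis=0).round(1).tolist())
m=tcp_from_bar((-20,48),phi)
env.movel([*m,.195],velocity=.12)
hit=env.movel([*m,.160],velocity=.025,stop_force=4)
s=env.get_state();print(hit,s["time"],s["tcp_pos"],s["force"],s["opening"])
p=s["tcp_pos"].copy();p[2]+=.007;env.movel(p,velocity=.05)
s=env.get_state();print(s["tcp_pos"],s["force"],corner(s["tcp_pos"],phi))
im,d=camera("side");cv2.imwrite("pics/s2.png",cv2.resize(im[100:290,130:380],None,fx=3,fy=3))
```

```text
finger 1 2137 [[-11.2, 43.5, 30.2], [6.1, 44.2, 41.7], [11.0, 57.3, 59.1]]
finger -1 2155 [[-11.2, -54.7, 30.2], [6.0, -41.7, 41.6], [10.9, -40.9, 59.2]]
True 4.5667 [0.51072799 0.01669547 0.16952629] [-1.1136058  -0.01768179  5.67787039] 0.08532969326910338
[0.51090806 0.01673339 0.17675286] [-0.45005451 -0.66371118 -0.22699112] (array([-19.91132743,  48.02741948]), array([-84.06153088, -28.42381594]))
```

View pics/s2.png

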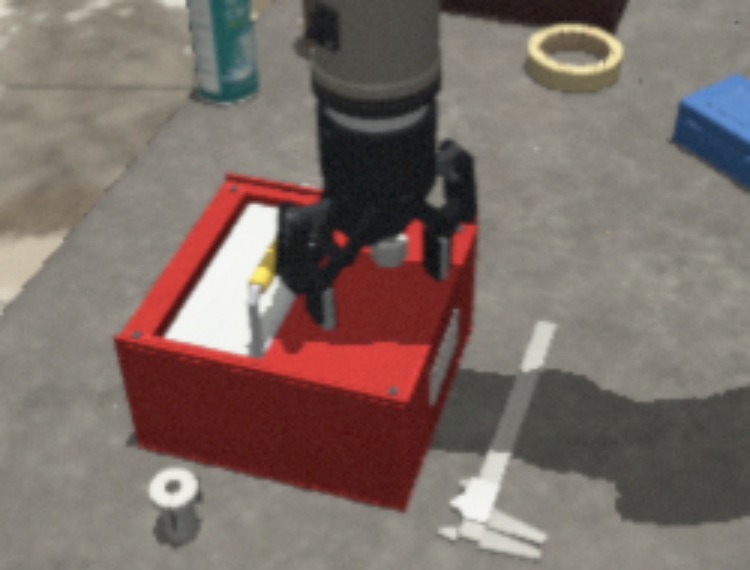

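The side view shows both fingertips just above the deck, behind the bar (yellow at 262,278) and the nut (388,248). Touching the deck confirmed its height. Next I push the bar and check before pushing the nut over.

```bash
cat >> h.py <<'E'
Z=.1768
def step(B,phi,v=.05,z=Z):
    h=env.movel([*tcp_from_bar(B,phi),z],velocity=v,rot=quat(phi),stop_force=25)
    s=env.get_state();print(round(s["time"],2),h,[c.round(1).tolist() for c in corner(s["tcp_pos"],phi)],s["force"].round(1));return h
def look(tag):
    C=cal("wrist");p,d=camera("wrist");cv2.imwrite(f"pics/{tag}.png",p)
    hsv=cv2.cvtColor(p,cv2.COLOR_BGR2HSV);H,S,V=cv2.split(hsv)
    v,u=np.nonzero((H>18)&(H<35)&(S>120)&(V>80)&(d>0))
    if len(u):
        P=deproj(C,np.c_[u,v],d[v,u]);P=P[np.linalg.norm(P[:,:2]-O,axis=1)<.12];b=w2b(P)
        if len(P):print("bar",len(P),np.median(b,0),np.median(P[:,2]),P[:,2].max())
    v,u=np.nonzero((d>0)&(S<110));P=deproj(C,np.c_[u,v],d[v,u]);b=w2b(P)
    k=(P[:,2]>.122)&(P[:,2]<.135)&(b[:,0]>-70)&(b[:,0]<20)&(b[:,1]<-5)&(b[:,1]>-85)&(V[v,u]>70);q=b[k].astype(np.float32)
    if k.sum():print("nut",k.sum(),cv2.minEnclosingCircle(q))
E
python3 - <<'E'
from h import *
step((-17,43),42)
if not step((20,34),42): step((44,28),42)
look("w3")
E
```

```text
5.17 False [[-17.1, 42.7], [-83.9, -31.4]] [-0.6 -0.7 -0.1]
6.08 False [[20.0, 33.8], [-46.8, -40.4]] [-2.6  0.7  2.4]
6.72 False [[40.9, 28.6], [-25.8, -45.6]] [-7.7  5.5 -5.6]
bar 3199 [38.74844449 58.86601866] 0.1473844630861296 0.1637662274250297
nut 1142 ((-26.24475860595703, -46.887123107910156), 22.90921401977539)
```

View pics/w3.png

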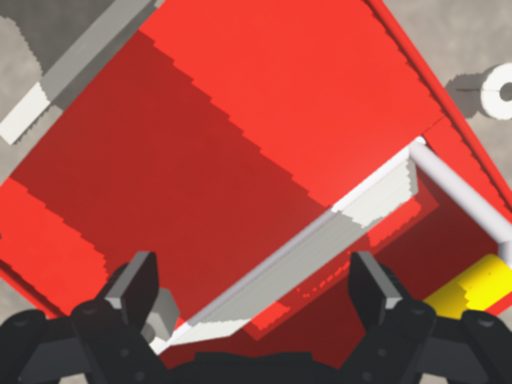

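The flap is well down and the nut, at (160,315), is still on the deck in front of its finger. The flap is only about 0.9 rad open, so I open it further with the nut finger held still, then sweep the nut over.

Run:
```python
from h import *
step((49,24),46,.04); env.dwell(.2)
s=env.get_state();print([c.round(1).tolist() for c in corner(s["tcp_pos"],46)])
look("w4")
```

```text
7.02 False [[45.0, 24.4], [-26.8, -44.9]] [-10.4   5.1  -5.4]
[[44.9, 24.4], [-26.8, -44.9]]
bar 3908 [43.02439181 55.76571505] 0.14328404334167655 0.16169740861290036
nut 1222 ((-26.00434684753418, -47.1127815246582), 24.587358474731445)
```

View pics/w4.png

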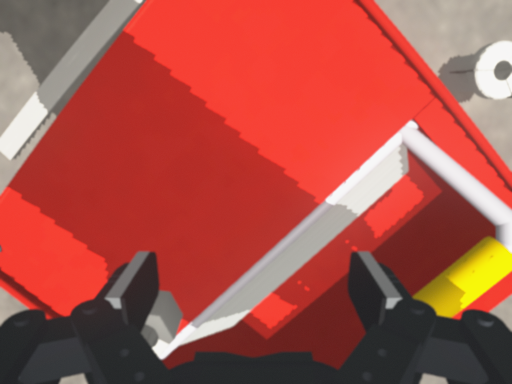

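Run:
```python
from h import *
step((53,25),46,.04); look("w5a")
for phi in(42,38,34,31,28,25):
    by=-46+99.8*np.cos(np.radians(phi))
    if step((53,by),phi,.05): break
look("w5")
```

```text
7.52 False [[46.9, 24.6], [-24.9, -44.7]] [-15.3   4.6  -6.6]
bar 3902 [44.56229567 55.81274678] 0.14131723376017008 0.16065016461281406
nut 1107 ((-25.764816284179688, -46.42460632324219), 23.274682998657227)
7.82 False [[47.2, 26.6], [-19.6, -47.6]] [-14.7   1.7  -5.9]
8.07 False [[47.6, 30.7], [-13.9, -48.0]] [-14.3   0.4  -5.8]
8.32 False [[47.8, 34.2], [-8.0, -48.5]] [-14.2  -0.4  -5.1]
8.57 False [[47.9, 36.7], [-3.5, -48.8]] [-15.   -1.9  -5.9]
8.82 False [[48.0, 39.0], [1.2, -49.1]] [-13.7  -0.7  -4.6]
9.07 False [[48.0, 41.3], [5.8, -49.2]] [-13.5  -2.3  -4.2]
bar 2613 [45.36144629 57.21163847] 0.13796819179218728 0.18456465465900226
nut 363 ((-5.375643253326416, -47.120277404785156), 11.47957992553711)
```

View pics/w5.png

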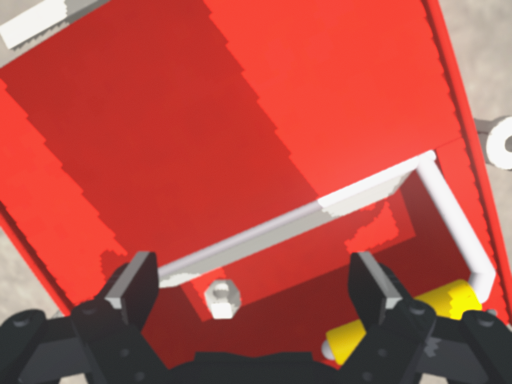

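The nut, at (222,298), has gone over the edge and is inside the opening. I check its height, and if it's on the floor, back away so the flap closes.

Run:
```python
from h import *
C=cal("wrist");p,d=camera("wrist")
q=np.array([[u,v] for u in range(214,232,4) for v in range(288,312,4)]);P=deproj(C,q,d[q[:,1],q[:,0]])
print("nut z",np.percentile(P[:,2],[5,50,95]),w2b(P.mean(0)))
if np.median(P[:,2])<.06:
    step((20,41),25,.06); step((-25,41),25,.06)
    s=env.get_state();t=s["tcp_pos"];env.movel([t[0],t[1],.33],velocity=.15)
    env.reach([.42,.25,.33],quat(25)); env.dwell(.5)
    s=env.get_state();print(s["time"],s["force"])
    for n in("top","side"):
        p,d=camera(n);np.savez(f"{n}9.npz",p=p,d=d)
        c=p[110:280,170:340] if n=="top" else p[140:300,160:330]
        cv2.imwrite(f"pics/{n}9.png",cv2.resize(c,None,fx=3,fy=3))
    C=cal("top");f=np.load("top9.npz");p,d=f["p"],f["d"];H,S,V=cv2.split(cv2.cvtColor(p,cv2.COLOR_BGR2HSV))
    m=(H>18)&(H<35)&(S>120)&(V>120);m[:,:200]=0;m[:,300:]=0;m[:140]=0;m[200:]=0;v,u=np.nonzero(m&(d>0));P=deproj(C,np.c_[u,v],d[v,u]);print("bar",P.mean(0),"before .581 .030 .166")
```

```text
nut z [0.02657763 0.02792951 0.02961009] [ 70.66501316 -59.2296207 ]
9.87 False [[20.3, 41.3], [-21.9, -49.2]] [-2.1  0.5  2.4]
10.77 False [[-24.8, 41.0], [-66.9, -49.5]] [0.3 0.  0.5]
13.4833 [-0.39016808  0.60617526  0.85070859]
bar [0.5812275  0.03018866 0.1644861 ] before .581 .030 .166
```

View pics/top9.png

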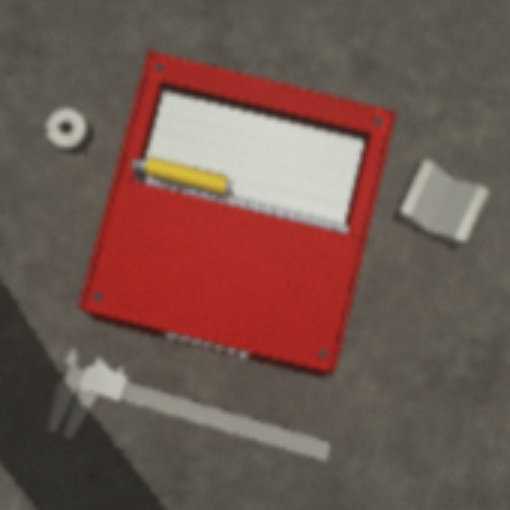

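The flap is shut, with the bar back at (185,175) where it started. The deck is empty, and the calliper, collet and vee block haven't moved.

```bash
python3 -c "
from h import *
print(job.job_done())"
```

```text
the job is handed in; nothing more can be done
None
```

The nut is in the reject box, the flap has closed by itself, the calliper, collet and vee block are where they were, and the job is handed in (about 13.5 s of robot time; no verdict was returned).

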